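# Load the press bed with the printing blocks in reverse order

## Task

A print comes out mirrored, so move the four printing blocks from the coloured trays of the wooden rack to the four bays of the press bed in reverse order: the block nearest the robot in the rack goes into the bay farthest from the robot, the second into the second farthest bay, and so on, until the block farthest from the robot lies in the nearest bay. Lay each block flat and picture side up, centred across the bed and square in its bay, and let go of it.

Things in the scene. Friction and masses are not known exactly. Their poses are not given: they have to be found in the camera images.
- block_yellow: Loose printing block: pale wood, yellow top with a cream disc. 38 (its x) x 56 (its y) x 32 mm high, about 60 g. Origin: centre of its underside, z up. Starts in the tray of its colour, within a few mm and degrees of the tray's axes. Best gripped across its 56 mm length, fingers on its y faces, outside the row; neighbours are 24 mm away in x.
- block_blue: Loose printing block: pale wood, blue top with three cream bars. 38 (its x) x 56 (its y) x 32 mm high, about 60 g. Origin: centre of its underside, z up. Starts in the tray of its colour, within a few mm and degrees of the tray's axes. Best gripped across its 56 mm length, fingers on its y faces, outside the row; neighbours are 24 mm away in x.
- block_green: Loose printing block: pale wood, green top with a cream cross. 38 (its x) x 56 (its y) x 32 mm high, about 60 g. Origin: centre of its underside, z up. Starts in the tray of its colour, within a few mm and degrees of the tray's axes. Best gripped across its 56 mm length, fingers on its y faces, outside the row; neighbours are 24 mm away in x.
- block_black: Loose printing block: pale wood, black top with a cream diamond. 38 (its x) x 56 (its y) x 32 mm high, about 60 g. Origin: centre of its underside, z up. Starts in the tray of its colour, within a few mm and degrees of the tray's axes. Best gripped across its 56 mm length, fingers on its y faces, outside the row; neighbours are 24 mm away in x.
- tray_yellow: Yellow fixed tray of the wooden rack: four trays in a row along their x (away from the robot, within 0.3 rad of world x), 62 mm pitch, shuffled. 58 (x) x 90 (y) mm, floor 6 mm thick, 4 mm thick lips rise 6 mm above it at both x sides. Origin: centre of its underside, 10 mm above the table; the block rests 6 mm above it.
- tray_blue: Blue fixed tray of the wooden rack: four trays in a row along their x (away from the robot, within 0.3 rad of world x), 62 mm pitch, shuffled. 58 (x) x 90 (y) mm, floor 6 mm thick, 4 mm thick lips rise 6 mm above it at both x sides. Origin: centre of its underside, 10 mm above the table; the block rests 6 mm above it.
- tray_green: Green fixed tray of the wooden rack: four trays in a row along their x (away from the robot, within 0.3 rad of world x), 62 mm pitch, shuffled. 58 (x) x 90 (y) mm, floor 6 mm thick, 4 mm thick lips rise 6 mm above it at both x sides. Origin: centre of its underside, 10 mm above the table; the block rests 6 mm above it.
- tray_black: Black fixed tray of the wooden rack: four trays in a row along their x (away from the robot, within 0.3 rad of world x), 62 mm pitch, shuffled. 58 (x) x 90 (y) mm, floor 6 mm thick, 4 mm thick lips rise 6 mm above it at both x sides. Origin: centre of its underside, 10 mm above the table; the block rests 6 mm above it.
- rack: Wooden storage rack, fixed: board 300 (x) x 96 (y) x 10 mm with end rails 18 mm high, carrying the four coloured trays at its x = -93, -31, 31, 93 mm. Origin: centre of its underside, on the table; +x points away from the robot, within 0.3 rad of world x. It stands left or right of the press bed.
- bed: Press bed, fixed: dark steel slab 340 (x) x 100 (y) x 12 mm. Four grey bays in a row at x = -93, -31, 31, 93 mm, y = 0, z = 12 mm (floor). Origin: centre of its underside, on the table; +x points away from the robot, within 0.3 rad of world x. 4 mm thick bars rise 8 mm above the floor between and outside the bays, 58 mm free between them; y sides open; stops 35 mm high at the ends.
Mind the look-alikes: they are no part of the job. What is shaped like the block_blue but pink is not meant. What is shaped like the block_black but red is not meant.

How it is judged:
By the outcome, as a careful person would: the job done as asked, in the order asked, and still so for the second after the job is handed in, with the robot touching nothing.
It also fails if it takes over 120 s, if anything falls off the work surface, if the arm or the gripper's body presses on something with over 40 N, if the wrist force passes 120 N, or if a joint passes its speed limit or range.

## Robot

A 6-joint arm with a two-finger parallel gripper is mounted at the origin on the work surface. World frame = base frame: x ahead of the robot, y to its left, z up, the work surface at z = 0. Lengths are in m, angles in rad, forces in N, time in s.
With the tool pointing down it reaches from about 0.225 to 0.875 m from the base axis. Payload 3.4 kg.
Tool frame: the origin (TCP) lies at the very end of the fingers, on their centre line; the grasp point (between the pads) lies 19 mm behind it; z points along the fingers, y is the line along which they close (so a half turn about z gives the same grasp; the last joint's range is limited). The gripper opens to 85 mm and grips with 20 to 120 N. Pads are 22 mm wide; open, the fingers measure 114 mm over their backs; the gripper's body (76 mm by 85 mm) begins 54 mm behind the grasp point. The pads swing forward as they close: fully open they stand 13 mm farther back than shut.
Start: joints at [-1.329, 0.276, 1.505, -0, 1.361, -0.121], TCP at [0.204, -0.538, 0.231] pointing down, gripper open.
Joint ranges: [-2.89, 2.89], [-0.75, 2.08], [0.22, 2.7], [-1.18, 4.32], [0.11, 2.71], [-2.7, 2.7]. Speed limits (rad/s): [2.57, 2.57, 3.14, 3.14, 3.14, 3.14].

## Interface

Orientations are given as a unit quaternion [w, x, y, z].
In Python, from rig import manip, eyes gives the robot as it stands.
- The arm moves only by the tool servo_tool, never from a script. Its argument "series" is text: rows parted by semicolons, each of 7 numbers parted by spaces: the shift along the tool's x, y, z in m, then the turn, a rotation vector about the tool's x, y, z in degrees, then the closure, from 0 (fully open) to 1 (shut). In form: dx dy dz ax ay az fingers; .... A call has 1 to 5 rows; each row is the pose to reach, as a shift and turn from the pose commanded when the call began, along the tool's axes at that moment; what a row does not reach only later rows make up. A row lasts 1/10 s, in which the tool goes at most 50 mm and 8.59 degrees, less where a joint would pass 70% of its speed; a pose out of reach is approached as far as the arm can. A call with a gripper value outside its range is refused whole. The fingers move at their own pace and stop on an object; "squeeze" is the grip in N (left out, the last holds). Time passes only in rows, so rows that repeat a pose let the fingers close. It gives the time, the measured TCP pose, the force, the opening and the grip force at its end, in the units of the state.
- manip.get_state(): the state, without advancing time (a new reading comes with each control period).
- eyes.get_image(name): name is "scene" or "top" or "wrist"; returns the picture (400x640x3 uint8, red, green, blue); there is no depth.
- eyes.camera_info(name): a dict with "fx", "fy", "cx", "cy" (pixels), "eye" and "orientation" of the camera in the world. Camera axes: x right, y down, z forward; pixel columns grow to the right and rows downward; lengths in m; the calibration is good to about 2 mm. A picture is of the moment at which its call begins: read the wrist's pose just before it. camera_info takes no time and is no camera call; for the wrist camera it gives the pose at the moment of the call.
- manip.sign_off(): hands the job in; it is judged then, once.
The state is a dict: "clock": time; "qpos": joint angles; "qd": joint speeds; "effort": joint torques, N m; "position": TCP position; "ee_rot": TCP orientation; "contact_force": force on the tool from outside, world axes, zero at the start; "moment": the same for the moment, N m; "width": finger opening in m; "gripper_force": force on a finger pad.
Only numpy, scipy, OpenCV 4.12 (cv2) and the standard library are available. Lean on these libraries where they do the work, as an engineer would, in place of code of your own. Each camera call takes 0.05 s, during which the arm holds its last target. There are 200 camera calls.

## Working session

There is one attempt and no reset: what is moved stays moved. The work goes in short steps, Python scripts to look and compute and a tool call to move; the robot and the scene stay as the last step left them, time stands still between calls to the robot, and variables do not carry over. Pictures are saved under pics/ and viewed, at most 14 in all, crops included, and the job is handed in when it is done.

Besides the shell and the picture viewer there is one more tool, called as name(argument=value, ...) on one line, values as JSON. servo_tool: Moves the arm, as the interface text tells. Its arguments: {"type":"object","properties":{"series":{"type":"string"},"squeeze":{"type":"number"}},"required":["series"]}

```bash
ls; mkdir -p pics; python3 - <<'E'
from rig import manip, eyes
import cv2
print(manip.get_state())
for n in("top","scene"):
    cv2.imwrite(f"pics/{n}0.png",eyes.get_image(n)[:,:,::-1]); print(eyes.camera_info(n))
E
```

```text
pics
{'clock': 0.0, 'qpos': array([-1.32900785e+00,  2.76618660e-01,  1.50612146e+00, -4.15604722e-05,
        1.36070263e+00, -1.20987590e-01]), 'qd': array([-0.00164461, -0.00114266, -0.00225194, -0.00310292, -0.00013112,
       -0.00012986]), 'effort': array([ 1.22421985e-03, -4.16770399e+01, -2.45805198e+01, -3.23861950e-04,
        1.07572952e-02,  3.07354824e-06]), 'position': array([ 0.20391227, -0.53706912,  0.23043087]), 'ee_rot': array([-9.22135601e-04,  9.83593040e-01,  1.80399212e-01, -7.61216412e-05]), 'contact_force': array([-0.28058455,  0.14812686, -0.16983953]), 'moment': array([ 0.01950577, -0.00791508,  0.0047295 ]), 'gripper_force': 0.0, 'width': 0.08564079285462974}
{'fx': 520.705936461948, 'fy': 520.705936461948, 'cx': 316.9092024080557, 'cy': 193.3530243735342, 'eye': array([ 0.39970275, -0.03291819,  1.2183551 ]), 'orientation': array([-0.0383438 ,  0.71567678, -0.69623263,  0.03995775])}
{'fx': 482.6318502051965, 'fy': 482.6318502051965, 'cx': 314.2436875093722, 'cy': 197.14046794707838, 'eye': array([ 1.16527061, -0.03750956,  1.00833964]), 'orientation': array([-0.19319513,  0.67572362,  0.68181746, -0.20297334])}
```

View pics/top0.png

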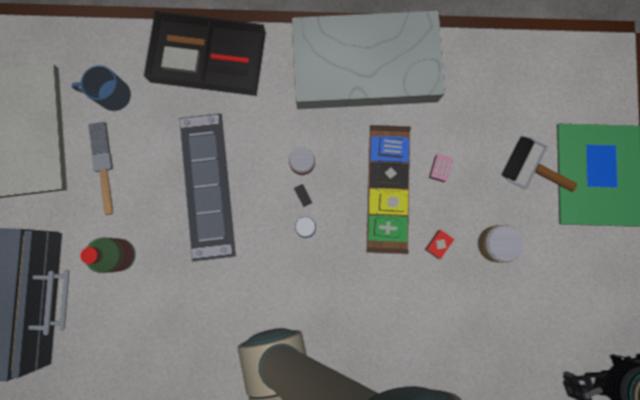

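View pics/scene0.png

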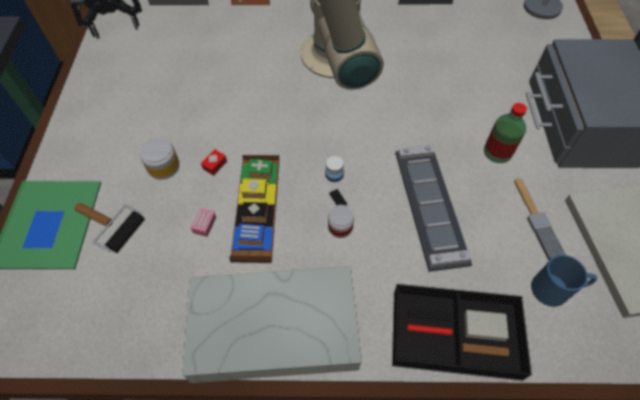

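The top view shows the rack at about (389,190). From the robot outwards the blocks are green (388,228), yellow (393,202), black (391,173) and blue (393,147). The bed is at (207,187). The look-alikes lie loose off the rack, pink at (441,167) and red at (440,244), so the four blocks in the trays are the ones meant. Next come coarse positions and an enlarged crop.

```bash
cat > h.py <<'E'
from rig import manip, eyes
import cv2, numpy as np
from scipy.spatial.transform import Rotation as R
def rot(q): return R.from_quat(q,scalar_first=True).as_matrix()
def ray(info,px,z):
    "pixels Nx2 -> world points on the plane of height z"
    px=np.atleast_2d(np.asarray(px,float))
    d=np.c_[(px[:,0]-info['cx'])/info['fx'],(px[:,1]-info['cy'])/info['fy'],np.ones(len(px))]@rot(info['orientation']).T
    e=np.array(info['eye']); return e+d*((z-e[2])/d[:,2])[:,None]
def delta(p,yaw=None):
    "shift in tool axes to reach p with the tool down, and turn (deg) bringing tool y to world yaw (mod 180)"
    s=manip.get_state(); M=rot(s['ee_rot']); d=M.T@(np.array(p)-s['position']); a=None
    if yaw is not None:
        cur=np.arctan2(M[1,1],M[0,1]); a=(yaw-cur+np.pi/2)%np.pi-np.pi/2; a=-np.degrees(a)
    return d.round(4),a
E
python3 - <<'E'
from h import *
i=eyes.camera_info("top")
for n,p,z in [("green",(388,228),.048),("yellow",(393,202),.048),("black",(391,173),.048),("blue",(393,147),.048),("rackfar",(390,126),.018),("racknear",(388,252),.018),("bednear",(213,252),.03),("bedfar",(200,120),.03)]: print(n,ray(i,p,z).round(3))
w=eyes.camera_info("wrist");s=manip.get_state()
M=rot(s['ee_rot']);print("cam in tool",M.T@(w['eye']-s['position']),(M.T@rot(w['orientation'])).round(2),w['fx'])
im=cv2.imread("pics/top0.png")[110:270,160:470]
cv2.imwrite("pics/c0.png",cv2.resize(im,None,fx=2.5,fy=2.5,interpolation=cv2.INTER_CUBIC))
E
```

```text
green [[ 0.456 -0.196  0.048]]
yellow [[ 0.515 -0.206  0.048]]
black [[ 0.581 -0.201  0.048]]
blue [[ 0.641 -0.205  0.048]]
rackfar [[ 0.698 -0.202  0.018]]
racknear [[ 0.403 -0.2    0.018]]
bednear [[0.392 0.198 0.03 ]]
bedfar [[0.696 0.243 0.03 ]]
cam in tool [ 7.08721683e-02  3.25867768e-05 -1.43059314e-01] [[-0.   -0.96 -0.28]
 [ 1.   -0.   -0.  ]
 [ 0.   -0.28  0.96]] 283.9150327540621
```

View pics/c0.png

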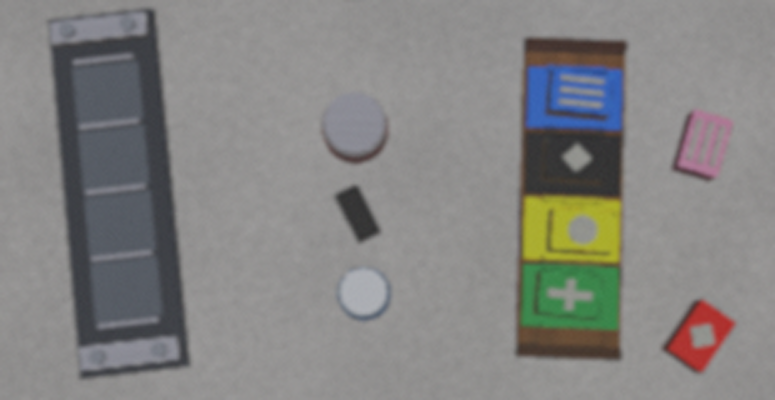

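In the crop, the blocks lie picture side up in the trays, near to far green, yellow, black, blue. The pink and red ones lie outside the rack and are not meant. I'll go above the rack with the wrist camera.

```bash
python3 -c "
from h import *
print(delta((.55,-.20,.23),np.pi/2))"
```

```text
(array([ 0.4432, -0.1923,  0.0009]), np.float64(20.78719603898585))
```

servo_tool(series="0.443 -0.192 0 0 0 20.8 0;0.443 -0.192 0 0 0 20.8 0;0.443 -0.192 0 0 0 20.8 0;0.443 -0.192 0 0 0 20.8 0;0.443 -0.192 0 0 0 20.8 0")

```text
clock: 0.6
position: [0.3808, -0.365, 0.231]
ee_rot: [-0.0, 1.0, -0.0, -0.0]
contact_force: [1.3, -0.6, 0.7]
width: 0.0853
gripper_force: 0.0
```

```bash
python3 -c "
from h import *
print(delta((.55,-.20,.23),np.pi/2), manip.get_state()['position'])"
```

```text
(array([ 0.1691, -0.1652,  0.001 ]), np.float64(-0.04972926538936964)) [ 0.38078557 -0.3650339   0.23099516]
```

Tool axes are now aligned: tool x = world x, tool y = −world y, tool z = down.

servo_tool(series="0.169 -0.165 0 0 0 0 0;0.169 -0.165 0 0 0 0 0;0.169 -0.165 0 0 0 0 0;0.169 -0.165 0 0 0 0 0;0.169 -0.165 0 0 0 0 0")

```text
clock: 1.1
position: [0.5506, -0.199, 0.2309]
ee_rot: [-0.0, 1.0, 0.001, -0.0]
contact_force: [-0.3, -0.7, 0.4]
width: 0.0859
gripper_force: 0.0
```

```bash
python3 - <<'E'
from h import *
s=manip.get_state();w=eyes.camera_info("wrist");im=eyes.get_image("wrist")
print(s['position'],s['ee_rot'].round(4))
np.savez("w1.npz",im=im,**{k:w[k] for k in w if k!='name'})
cv2.imwrite("pics/w1.png",im[:,:,::-1])
E
```

```text
[ 0.55057364 -0.19904359  0.23087332] [-5.e-04  1.e+00  8.e-04 -0.e+00]
```

View pics/w1.png

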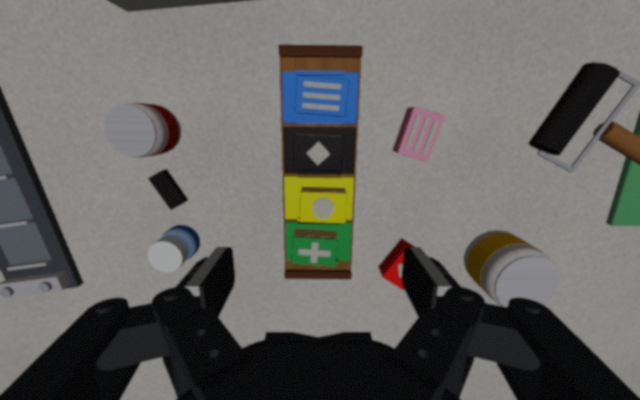

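The wrist view shows the rack from the blue tray (320,97) through black (318,152) and yellow (323,207) to green (316,250). The cream marks are clear, so I'll measure them at block-top height.

```bash
cat >> h.py <<'E'
def marks(im,w,roi,z=.048):
    "cream marks in roi (c0,r0,c1,r1): pixel centroid, world centroid, world rect sides (mm) and angle"
    c0,r0,c1,r1=roi; h=cv2.cvtColor(im,cv2.COLOR_RGB2HSV)
    m=((h[...,1]<70)&(h[...,2]>110)).astype(np.uint8); k=np.zeros_like(m); k[r0:r1,c0:c1]=m[r0:r1,c0:c1]
    for c in cv2.findContours(k,cv2.RETR_EXTERNAL,cv2.CHAIN_APPROX_NONE)[0]:
        if cv2.contourArea(c)<25: continue
        M=cv2.moments(c); p=(M['m10']/M['m00'],M['m01']/M['m00'])
        wp=ray(w,c[:,0],z)[:,:2]; r=cv2.minAreaRect((wp*1000).astype(np.float32))
        print(np.round(p,1),ray(w,p,z)[0].round(4),'rect',np.round(r[0],1),np.round(r[1],1),round(r[2],1))
def snap(name,n="wrist"):
    w=eyes.camera_info(n);im=eyes.get_image(n);np.savez(name+".npz",im=im,**w);cv2.imwrite(f"pics/{name}.png",im[:,:,::-1]);return im,w
E
python3 - <<'E'
from h import *
w=dict(np.load("w1.npz")); im=w['im']
marks(im,w,(286,65,356,268))
h=cv2.cvtColor(im,cv2.COLOR_RGB2HSV)
for n,lo,hi in [("blue",100,125),("yellow",24,34),("green",50,80)]:
    k=((h[...,0]>=lo)&(h[...,0]<=hi)&(h[...,1]>120)&(h[...,2]>60)).astype(np.uint8);k[:,:270]=0;k[:,370:]=0
    c=max(cv2.findContours(k,0,1)[0],key=cv2.contourArea); print(n,cv2.boundingRect(c))
    r=cv2.minAreaRect((ray(w,c[:,0],.018)[:,:2]*1000).astype(np.float32));print(r)
E
```

```text
[314.1 252.1] [ 0.4587 -0.1939  0.048 ] rect [ 458.6 -194. ] [36.4 27.1] 53.4
[322.7 207.8] [ 0.5175 -0.2044  0.048 ] rect [ 517.7 -204.7] [24.  24.1] 0.0
[353.8 240. ] [ 0.4754 -0.2433  0.048 ] rect [ 496.4 -241.5] [117.5   5.1] 2.1
[317.9 152.9] [ 0.5831 -0.1986  0.048 ] rect [ 582.9 -198.7] [17.7 17.7] 44.9
[320.3 106.5] [ 0.6334 -0.2011  0.048 ] rect [ 633.3 -201.4] [38.5  4.9] 85.3
[321.3  95.8] [ 0.6443 -0.2023  0.048 ] rect [ 644.3 -201.9] [39.2  4.9] 85.9
[322.2  84.9] [ 0.6553 -0.2031  0.048 ] rect [ 655.2 -203. ] [38.7  5. ] 86.2
blue (282, 71, 76, 53)
((644.43310546875, -200.51983642578125), (88.2509536743164, 57.87226867675781), 89.96377563476562)
yellow (284, 176, 70, 47)
((519.1342163085938, -199.01571655273438), (62.40290069580078, 90.36580657958984), 0.02250686101615429)
green (286, 222, 66, 44)
((455.9369812011719, -198.60260009765625), (64.00247192382812, 88.64771270751953), 0.03668564558029175)
```

The spacing matches the 62 mm pitch with rack yaw near 0, so the heights and sizes are consistent. I'll pick green first.

servo_tool(series="-0.092 -0.005 0.03 0 0 0 0;-0.092 -0.005 0.05 0 0 0 0;-0.092 -0.005 0.1 0 0 0 0;-0.092 -0.005 0.14 0 0 0 0;-0.092 -0.005 0.14 0 0 0 0", squeeze=40)

```text
clock: 1.65
position: [0.4518, -0.1941, 0.0865]
ee_rot: [-0.003, 1.0, -0.0, -0.006]
contact_force: [0.2, 0.8, -0.9]
width: 0.0854
gripper_force: 0.0
```

```bash
python3 - <<'E'
from h import *
im,w=snap("w2")
E
```

```text
(no output)
```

View pics/w2.png

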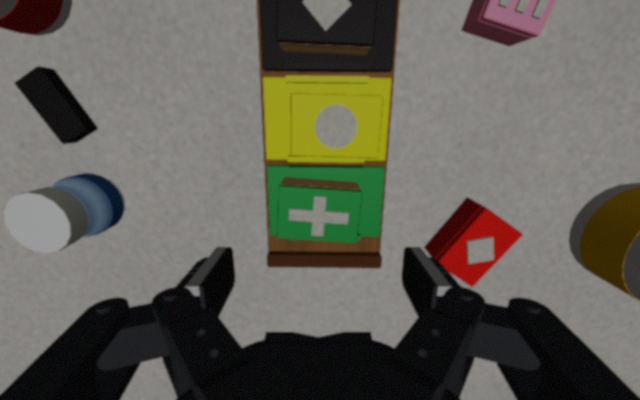

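The green block is at (320,213), turned slightly, and the red decoy is at (475,240). I'll check the green mark, the red decoy's clearance and the current offset.

```bash
python3 - <<'E'
from h import *
w=dict(np.load("w2.npz")); im=w['im']
marks(im,w,(275,90,395,240))
print(ray(w,[(428,245),(478,200),(521,235),(475,285)],.032).round(3))
print("green top corners",ray(w,[(283,187),(362,191),(357,243),(278,236)],.048).round(4))
print(manip.get_state()['position'],delta((.4587,-.194,.017),np.pi/2))
E
```

```text
[318.1 215.8] [ 0.4586 -0.1938  0.048 ] rect [ 458.7 -193.9] [27.2 37.1] 28.5
[335.6 125.9] [ 0.5175 -0.2047  0.048 ] rect [ 517.2 -204.7] [25.3 25.1] 89.9
[389.7 184.4] [ 0.4804 -0.2406  0.048 ] rect [ 489.5 -238.2] [96.8  9. ] 4.3
[[ 0.429 -0.277  0.032]
 [ 0.465 -0.309  0.032]
 [ 0.438 -0.345  0.032]
 [ 0.395 -0.318  0.032]]
green top corners [[ 0.4787 -0.1708  0.048 ]
 [ 0.476  -0.2227  0.048 ]
 [ 0.4385 -0.2208  0.048 ]
 [ 0.4438 -0.166   0.048 ]]
[ 0.45465707 -0.19568588  0.08937553] (array([ 0.0045, -0.0014,  0.0724]), np.float64(-0.032778834564816554))
```

servo_tool(series="0.004 -0.001 0.04 0 0 4 0;0.004 -0.001 0.072 0 0 4 0;0.004 -0.001 0.072 0 0 4 0;0.004 -0.001 0.072 0 0 4 0.9;0.004 -0.001 0.072 0 0 4 0.9")

```text
clock: 2.2
position: [0.463, -0.1969, 0.0217]
ee_rot: [0.001, 0.999, -0.035, 0.002]
contact_force: [-0.5, -1.5, -0.2]
width: 0.0592
gripper_force: 0.0
```

servo_tool(series="0 0 0 0 0 0 0.9;0 0 0 0 0 0 0.9;0 0 0 0 0 0 0.9")

```text
clock: 2.5
position: [0.463, -0.1969, 0.0219]
ee_rot: [0.001, 0.999, -0.035, 0.003]
contact_force: [1.3, 0.4, 6.4]
width: 0.0552
gripper_force: 43.4
```

Held, at width 55 mm. The earlier reading was taken mid-settle, so the grip sits about 4 mm off in x, and I'll allow for that. Lifting.

servo_tool(series="0 0 -0.05 0 0 -4 0.9;0 0 -0.1 0 0 -4 0.9;0 0 -0.15 0 0 -4 0.9;0 0 -0.18 0 0 -4 0.9;0.04 -0.03 -0.18 0 0 -4 0.9")

```text
clock: 3.0
position: [0.5028, -0.1725, 0.2067]
ee_rot: [0.004, 1.0, -0.003, 0.004]
contact_force: [1.1, -1.5, -0.9]
width: 0.0554
gripper_force: 43.5
```

servo_tool(series="0.06 -0.34 0 0 0 0 0.9;0.06 -0.34 0 0 0 0 0.9;0.06 -0.34 0 0 0 0 0.9;0.06 -0.34 0 0 0 0 0.9;0.06 -0.34 0 0 0 0 0.9")

```text
clock: 3.5
position: [0.5466, 0.0795, 0.2009]
ee_rot: [0.0, 1.0, -0.0, 0.001]
contact_force: [1.1, -0.8, -0.6]
width: 0.0556
gripper_force: 43.4
```

servo_tool(series="0.03 -0.135 0 0 0 0 0.9;0.03 -0.135 0 0 0 0 0.9;0.03 -0.135 0 0 0 0 0.9;0.03 -0.135 0 0 0 0 0.9;0.03 -0.135 0 0 0 0 0.9")

```text
clock: 4.0
position: [0.5762, 0.2133, 0.2001]
ee_rot: [0.0, 1.0, 0.001, 0.0]
contact_force: [-1.1, -0.7, -1.8]
width: 0.0549
gripper_force: 43.4
```

```bash
python3 - <<'E'
from h import *
im,w=snap("w3");s=manip.get_state();print(s['clock'],s['position'],s['qd'].round(3))
E
```

```text
4.05 [0.57610888 0.21222983 0.19999237] [-0.025 -0.005  0.012 -0.001 -0.003  0.001]
```

View pics/w3.png

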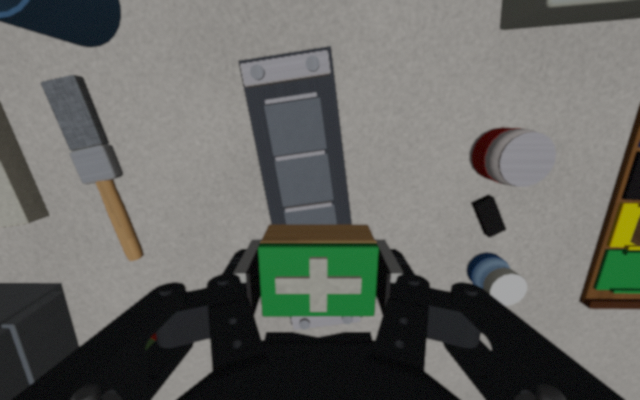

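The bed's bars show at (293,97), (302,154) and (313,210), and the green block is held level at (318,282). Measuring the bars, the bay floors and the held mark.

```bash
python3 - <<'E'
from h import *
w=dict(np.load("w3.npz")); im=w['im']
marks(im,w,(268,252,368,310),.226)
g=im[...].mean(2)
print([int(v) for v in g[80:225,295][::1]])
k=np.zeros(g.shape,np.uint8);k[85:222,255:340]=1
h=cv2.cvtColor(im,cv2.COLOR_RGB2GRAY)
for nm,m,z in (("bar",h>125,.020),("bay",(h>82)&(h<122),.012)):
    m=(m&(k>0)).astype(np.uint8)
    for c in cv2.findContours(m,0,1)[0]:
        if cv2.contourArea(c)<40: continue
        r=cv2.minAreaRect((ray(w,c[:,0],z)[:,:2]*1000).astype(np.float32));print(nm,np.round(r[0],1),np.round(r[1],1),round(r[2],2))
E
```

```text
[318.  284.5] [0.5719 0.2134 0.226 ] rect [571.7 213.4] [38.6 27. ] 61.1
[59, 54, 53, 53, 53, 53, 54, 51, 54, 51, 53, 53, 53, 58, 75, 106, 129, 138, 133, 116, 92, 82, 87, 89, 89, 90, 92, 91, 90, 90, 91, 91, 90, 91, 90, 90, 92, 90, 90, 90, 90, 90, 90, 89, 89, 90, 90, 90, 89, 90, 89, 91, 91, 92, 89, 90, 91, 91, 91, 92, 90, 91, 90, 90, 92, 90, 89, 89, 89, 89, 89, 89, 82, 87, 109, 130, 138, 130, 116, 99, 92, 92, 90, 93, 92, 91, 92, 93, 93, 91, 92, 91, 89, 90, 91, 90, 89, 90, 91, 91, 90, 91, 90, 90, 90, 90, 88, 91, 89, 90, 90, 90, 89, 90, 90, 89, 91, 91, 90, 90, 91, 90, 91, 89, 82, 77, 84, 109, 131, 137, 128, 113, 97, 93, 92, 92, 92, 92, 91, 91, 92, 91, 89, 86, 77]
bar [544.9 225.3] [ 2.8 53.1] 8.14
bar [606.5 233.9] [ 2.7 52.9] 8.11
bar [569.4 278.5] [16.9 85.3] 86.51
bar [668. 243.] [ 2.5 53.4] 8.04
bay [536.7 223.6] [24.6 62.8] 0.03
bay [610.  234.8] [124.2  60.7] 8.29
```

The bars' 62 mm pitch and 53 mm width are consistent: bed centre (0.545, 0.2255), yaw 8.15°. Now to the farthest bay.

servo_tool(series="0.0655 -0.027 0 0 0 -8.2 0.9;0.0655 -0.027 0.03 0 0 -8.2 0.9;0.0655 -0.027 0.08 0 0 -8.2 0.9;0.0655 -0.027 0.12 0 0 -8.2 0.9;0.0655 -0.027 0.12 0 0 -8.2 0.9")

```text
clock: 4.55
position: [0.6372, 0.2363, 0.0733]
ee_rot: [0.002, 0.997, 0.07, -0.007]
contact_force: [-0.7, -0.0, -1.2]
width: 0.0549
gripper_force: 43.3
```

servo_tool(series="0 0 0 0 0 0 0.9;0 0 0 0 0 0 0.9")

```text
clock: 4.75
position: [0.6441, 0.2392, 0.0827]
ee_rot: [-0.0, 0.997, 0.071, 0.003]
contact_force: [-0.1, 1.2, -0.5]
width: 0.055
gripper_force: 43.4
```

```bash
python3 - <<'E'
from h import *
s=manip.get_state();print(s['position'],s['qd'].round(3),delta((.6416,.2393,.0185),np.radians(98.15)))
E
```

```text
[0.64409818 0.2392404  0.0826646 ] [ 0.006 -0.01  -0.01   0.002 -0.003  0.002] (array([-0.0028, -0.0004,  0.0641]), np.float64(-0.019965543697744833))
```

servo_tool(series="0 0 0.02 0 0 0 0.9;0 0 0.035 0 0 0 0.9;0 0 0.045 0 0 0 0.9;0 0 0.05 0 0 0 0.9;0 0 0.05 0 0 0 0.9")

```text
clock: 5.25
position: [0.6416, 0.2395, 0.0288]
ee_rot: [0.0, 0.997, 0.071, -0.0]
contact_force: [-0.2, 0.3, -0.5]
width: 0.0554
gripper_force: 43.4
```

servo_tool(series="0 0 0 0 0 0 0.9;0 0 0 0 0 0 0.9;0 0 0 0 0 0 0.9")

```text
clock: 5.55
position: [0.6424, 0.2397, 0.0299]
ee_rot: [-0.0, 0.997, 0.071, 0.001]
contact_force: [-0.2, 0.1, -0.5]
width: 0.0549
gripper_force: 43.4
```

servo_tool(series="0 0 0.006 0 0 0 0.9;0 0 0.0115 0 0 0 0.9;0 0 0.0115 0 0 0 0.9;0 0 0.0115 0 0 0 0.9")

```text
clock: 5.95
position: [0.642, 0.2397, 0.0179]
ee_rot: [-0.0, 0.997, 0.071, 0.0]
contact_force: [-0.6, -0.5, 2.8]
width: 0.0552
gripper_force: 44.1
```

servo_tool(series="0 0 0 0 0 0 0;0 0 0 0 0 0 0;0 0 0 0 0 0 0;0 0 0 0 0 0 0;0 0 -0.03 0 0 0 0")

```text
clock: 6.45
position: [0.6385, 0.2386, 0.0436]
ee_rot: [0.001, 0.997, 0.071, -0.005]
contact_force: [0.4, 0.3, -0.5]
width: 0.0855
gripper_force: 0.0
```

servo_tool(series="0 0 -0.05 0 0 0 0;0 0 -0.1 0 0 0 0;0 0 -0.13 0 0 0 0;0 0 -0.13 0 0 0 0;-0.05 0 -0.13 0 0 0 0")

```text
clock: 6.95
position: [0.5981, 0.2329, 0.1773]
ee_rot: [-0.0, 0.997, 0.071, 0.004]
contact_force: [-1.2, -0.1, -0.1]
width: 0.0856
gripper_force: 0.0
```

```bash
python3 - <<'E'
from h import *
s=manip.get_state();print(s['position'],s['qd'].round(3),delta((.48,-.203,.18),np.pi/2))
snap("w4")
E
```

```text
[0.59811356 0.23290742 0.17732602] [ 0.104 -0.768  1.355  0.014 -0.415  0.094] (array([-0.1784,  0.4149, -0.0041]), np.float64(8.109623815380397))
```

View pics/w4.png

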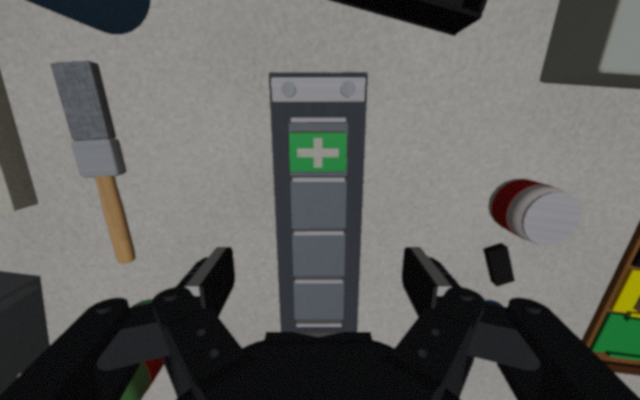

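Green sits square in the farthest bay at (318,152). Next is yellow.

servo_tool(series="-0.136 0.422 0 0 0 8.15 0;-0.136 0.422 0 0 0 8.15 0;-0.136 0.422 0 0 0 8.15 0;-0.136 0.422 0 0 0 8.15 0;-0.136 0.422 0 0 0 8.15 0")

```text
clock: 7.5
position: [0.5489, -0.0155, 0.1768]
ee_rot: [-0.0, 1.0, 0.001, -0.001]
contact_force: [0.9, -0.7, 0.6]
width: 0.0856
gripper_force: 0.0
```

```bash
python3 -c "
from h import *
print(delta((.5175,-.2046,.18),np.pi/2), manip.get_state()['position'])"
```

```text
(array([-0.0317,  0.1891, -0.0032]), np.float64(0.07368721953175095)) [ 0.54892971 -0.01550527  0.17676014]
```

servo_tool(series="-0.031 0.187 0 0 0 0 0;-0.031 0.187 0 0 0 0 0;-0.031 0.187 0 0 0 0 0;-0.031 0.187 0 0 0 0 0;-0.031 0.187 0.04 0 0 0 0")

```text
clock: 8.0
position: [0.5223, -0.2081, 0.1411]
ee_rot: [0.004, 1.0, -0.002, 0.005]
contact_force: [0.6, 0.3, -0.7]
width: 0.0854
gripper_force: 0.0
```

servo_tool(series="0 0 0.03 0 0 0 0;0 0 0.03 0 0 0 0;0 0 0.03 0 0 0 0;0 0 0.03 0 0 0 0;0 0 0.03 0 0 0 0")

```text
clock: 8.5
position: [0.5208, -0.2012, 0.1095]
ee_rot: [0.001, 1.0, 0.001, 0.001]
contact_force: [-1.3, -0.4, -0.2]
width: 0.0856
gripper_force: 0.0
```

```bash
python3 - <<'E'
from h import *
im,w=snap("w5");s=manip.get_state();print(s['position'],s['qd'].round(3))
marks(im,w,(265,0,400,250))
print(delta((.5175,-.2046,.017),np.pi/2))
E
```

```text
[ 0.52061676 -0.20115777  0.10936309] [-0.002  0.001  0.007 -0.001 -0.002  0.001]
[322.4 219.1] [ 0.5175 -0.2045  0.048 ] rect [ 517.3 -204.6] [25.2 25. ] 44.1
[314.2 131. ] [ 0.583  -0.1985  0.048 ] rect [ 582.8 -198.5] [18.9 19. ] 41.8
[318.   51.6] [ 0.6334 -0.2012  0.048 ] rect [ 633.4 -201.2] [39.5  5.2] 85.6
[319.5  32.7] [ 0.6443 -0.2021  0.048 ] rect [ 644.3 -202.2] [39.5  5.2] 85.6
[320.8  13.2] [ 0.6553 -0.2029  0.048 ] rect [ 655.2 -203.1] [39.5  5.3] 85.5
[386.2 137.4] [ 0.5786 -0.2493  0.048 ] rect [ 577.2 -248.1] [171.  26.] 2.7
(array([-0.0034,  0.0033,  0.0924]), np.float64(0.076953981857619))
```

View pics/w5.png

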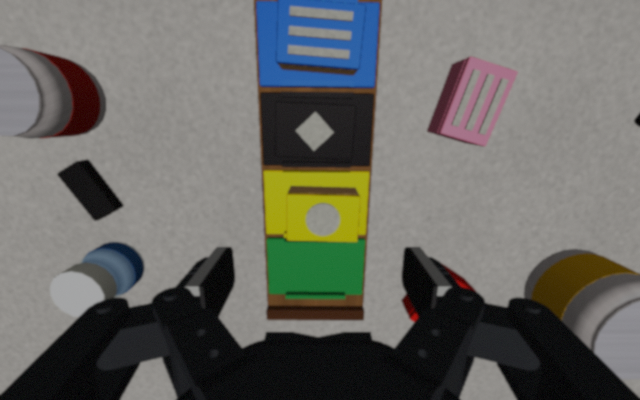

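The yellow disc is at (322,219), it agrees with the first measurement and the arm has settled. Grasping.

servo_tool(series="-0.0034 0.0033 0.03 0 0 1 0;-0.0034 0.0033 0.06 0 0 1 0;-0.0034 0.0033 0.08 0 0 1 0;-0.0034 0.0033 0.091 0 0 1 0;-0.0034 0.0033 0.091 0 0 1 0")

```text
clock: 9.05
position: [0.5158, -0.2039, 0.0161]
ee_rot: [-0.0, 1.0, -0.008, -0.001]
contact_force: [1.3, -0.1, 0.4]
width: 0.0854
gripper_force: 0.0
```

servo_tool(series="0 0 0 0 0 0 0;0 0 0 0 0 0 0.9;0 0 0 0 0 0 0.9;0 0 0 0 0 0 0.9;0 0 0 0 0 0 0.9")

```text
clock: 9.55
position: [0.5171, -0.2048, 0.0181]
ee_rot: [0.001, 1.0, -0.008, 0.001]
contact_force: [0.2, 0.6, 5.6]
width: 0.0552
gripper_force: 43.4
```

```bash
python3 -c "
from h import *
s=manip.get_state();print(s['position'],s['width'],s['gripper_force'],s['ee_rot'])"
```

```text
[ 0.51706596 -0.20481477  0.01808957] 0.0552035584317219 43.431479036808014 [ 6.35883130e-04  9.99963681e-01 -8.41933943e-03  1.16073312e-03]
```

servo_tool(series="0 0 -0.05 0 0 -1 0.9;0 0 -0.1 0 0 -1 0.9;0 0 -0.15 0 0 -1 0.9;0 0 -0.17 0 0 -1 0.9;0 0 -0.17 0 0 -1 0.9")

```text
clock: 10.05
position: [0.5182, -0.2054, 0.1908]
ee_rot: [0.002, 1.0, 0.0, 0.004]
contact_force: [0.5, -0.4, -0.1]
width: 0.0552
gripper_force: 44.7
```

servo_tool(series="0.03 -0.22 0 0 0 -4 0.9;0.03 -0.22 0 0 0 -4 0.9;0.03 -0.22 0 0 0 -4 0.9;0.03 -0.22 0 0 0 -4 0.9;0.03 -0.22 0 0 0 -4 0.9")

```text
clock: 10.55
position: [0.5445, 0.0198, 0.1845]
ee_rot: [-0.001, 0.999, 0.037, -0.002]
contact_force: [0.2, -0.5, -1.1]
width: 0.0558
gripper_force: 44.6
```

```bash
python3 -c "
from h import *
s=manip.get_state();print(s['position'],delta((.5757,.2299,.1),np.radians(98.15)))"
```

```text
[0.54451195 0.01980476 0.18452671] (array([ 0.0468, -0.207 ,  0.0849]), np.float64(-3.955655813469457))
```

servo_tool(series="0.045 -0.212 0 0 0 -4.1 0.9;0.045 -0.212 0 0 0 -4.1 0.9;0.045 -0.212 0 0 0 -4.1 0.9;0.045 -0.212 0 0 0 -4.1 0.9;0.045 -0.212 0.03 0 0 -4.1 0.9")

```text
clock: 11.05
position: [0.5782, 0.2358, 0.1579]
ee_rot: [-0.002, 0.997, 0.073, 0.003]
contact_force: [1.0, -1.0, -1.2]
width: 0.0552
gripper_force: 44.7
```

servo_tool(series="0 0 0.03 0 0 0 0.9;0 0 0.07 0 0 0 0.9;0 0 0.1 0 0 0 0.9;0 0 0.1 0 0 0 0.9;0 0 0.1 0 0 0 0.9")

```text
clock: 11.55
position: [0.575, 0.23, 0.0554]
ee_rot: [0.0, 0.997, 0.071, -0.002]
contact_force: [1.5, 1.0, -0.7]
width: 0.0556
gripper_force: 44.6
```

servo_tool(series="0 0 0 0 0 0 0.9;0 0 0 0 0 0 0.9;0 0 0 0 0 0 0.9")

```text
clock: 11.85
position: [0.5769, 0.2305, 0.0584]
ee_rot: [-0.0, 0.997, 0.071, 0.001]
contact_force: [0.5, 0.0, -0.1]
width: 0.0551
gripper_force: 44.6
```

```bash
python3 -c "
from h import *
s=manip.get_state();print(s['position'],s['qd'].round(3),delta((.5757,.2299,.0145),np.radians(98.15)))"
```

```text
[0.57693196 0.23049914 0.05839294] [ 0.     0.003  0.008 -0.    -0.003 -0.001] (array([-0.0014,  0.0004,  0.0439]), np.float64(-0.02181605740698034))
```

servo_tool(series="-0.001 0 0.02 0 0 0 0.9;-0.001 0 0.035 0 0 0 0.9;-0.001 0 0.0435 0 0 0 0.9;-0.001 0 0.0435 0 0 0 0.9;-0.001 0 0.0435 0 0 0 0.9")

```text
clock: 12.35
position: [0.5756, 0.2303, 0.014]
ee_rot: [-0.0, 0.997, 0.071, 0.001]
contact_force: [0.0, -0.2, 0.2]
width: 0.0556
gripper_force: 45.4
```

servo_tool(series="0 0 0 0 0 0 0.9;0 0 0 0 0 0 0;0 0 0 0 0 0 0;0 0 0 0 0 0 0;0 0 0 0 0 0 0")

```text
clock: 12.85
position: [0.5751, 0.2302, 0.0133]
ee_rot: [0.0, 0.997, 0.071, 0.0]
contact_force: [0.6, -0.3, -0.0]
width: 0.0852
gripper_force: 0.0
```

servo_tool(series="0 0 -0.03 0 0 0 0;0 0 -0.07 0 0 0 0;0 0 -0.12 0 0 0 0;0 0 -0.15 0 0 0 0;0 0 -0.15 0 0 0 0")

```text
clock: 13.35
position: [0.5783, 0.2311, 0.1691]
ee_rot: [-0.001, 0.997, 0.071, 0.006]
contact_force: [0.4, 0.8, 0.6]
width: 0.0855
gripper_force: 0.0
```

```bash
python3 -c "
from h import *
s=manip.get_state();print(s['position'],s['qd'].round(3),delta((.583,-.1986,.165),np.radians(90)))"
```

```text
[0.57827452 0.2311355  0.16908684] [-0.003  0.049  0.087  0.002 -0.039  0.   ] (array([-0.0562,  0.4261,  0.0029]), np.float64(8.140987146198407))
```

Yellow is released. Next is black.

servo_tool(series="-0.027 0.213 0 0 0 8.15 0;-0.027 0.213 0 0 0 8.15 0;-0.027 0.213 0 0 0 8.15 0;-0.027 0.213 0 0 0 8.15 0;-0.027 0.213 0 0 0 8.15 0")

```text
clock: 13.85
position: [0.5777, 0.011, 0.1622]
ee_rot: [0.001, 1.0, -0.002, -0.001]
contact_force: [0.1, 0.7, 0.1]
width: 0.0853
gripper_force: 0.0
```

servo_tool(series="0.004 0.214 0 0 0 0 0;0.004 0.214 0 0 0 0 0;0.004 0.214 0 0 0 0 0;0.004 0.214 0 0 0 0 0;0.004 0.214 0 0 0 0 0")

```text
clock: 14.35
position: [0.5822, -0.2029, 0.1622]
ee_rot: [0.001, 1.0, -0.002, -0.0]
contact_force: [0.7, 0.5, -0.1]
width: 0.0853
gripper_force: 0.0
```

servo_tool(series="0 0 0.03 0 0 2 0;0 0 0.06 0 0 2 0;0 0 0.06 0 0 2 0;0 0 0.06 0 0 2 0;0 0 0.06 0 0 2 0")

```text
clock: 14.85
position: [0.5836, -0.1982, 0.1047]
ee_rot: [0.0, 1.0, -0.017, 0.001]
contact_force: [-0.7, 0.5, -0.3]
width: 0.0854
gripper_force: 0.0
```

```bash
python3 -c "
from h import *
im,w=snap('w6');s=manip.get_state();print(s['position'],s['qd'].round(3),delta((.583,-.1986,.018),np.radians(88)))
marks(im,w,(270,0,380,260))"
```

```text
[ 0.58360377 -0.19834277  0.10497008] [-0.001 -0.004  0.    -0.001 -0.001 -0.001] (array([-0.0008,  0.0002,  0.087 ]), np.float64(0.03423967428175663))
[318.6 217.7] [ 0.583  -0.1985  0.048 ] rect [ 582.8 -198.5] [19. 19.] 43.8
[319.9 149.3] [ 0.6334 -0.2012  0.048 ] rect [ 633.4 -201.3] [39.2  5.1] 85.6
[320.6 133.1] [ 0.6444 -0.202   0.048 ] rect [ 644.4 -202. ] [39.3  5. ] 85.6
[321.2 116.5] [ 0.6553 -0.2028  0.048 ] rect [ 655.3 -203. ] [39.9  5. ] 85.3
[376.9 191.3] [ 0.6018 -0.2415  0.048 ] rect [ 615.3 -240.4] [136.2   4.7] 1.4
[324.   25.6] [ 0.7095 -0.2063  0.048 ] rect [ 708.7 -206.6] [69.4 29.2] 88.0
```

servo_tool(series="-0.001 0 0.03 0 0 0 0;-0.001 0 0.06 0 0 0 0;-0.001 0 0.08 0 0 0 0;-0.001 0 0.087 0 0 0 0;-0.001 0 0.087 0 0 0 0")

```text
clock: 15.4
position: [0.5816, -0.1983, 0.0165]
ee_rot: [-0.0, 1.0, -0.017, -0.0]
contact_force: [-0.7, 0.4, -0.2]
width: 0.0857
gripper_force: 0.0
```

servo_tool(series="0 0 0 0 0 0 0;0 0 0 0 0 0 0.9;0 0 0 0 0 0 0.9;0 0 0 0 0 0 0.9;0 0 0 0 0 0 0.9")

```text
clock: 15.9
position: [0.5822, -0.1988, 0.0176]
ee_rot: [0.001, 1.0, -0.018, 0.001]
contact_force: [-0.1, -0.3, 5.8]
width: 0.0551
gripper_force: 43.7
```

servo_tool(series="0 0 -0.05 0 0 -2 0.9;0 0 -0.1 0 0 -2 0.9;0 0 -0.15 0 0 -2 0.9;0 0 -0.17 0 0 -2 0.9;0 0 -0.17 0 0 -2 0.9")

```text
clock: 16.4
position: [0.5835, -0.1994, 0.1907]
ee_rot: [0.002, 1.0, -0.0, 0.004]
contact_force: [-0.8, 0.1, -0.7]
width: 0.0552
gripper_force: 43.1
```

servo_tool(series="-0.034 -0.21 0 0 0 0 0.9;-0.034 -0.21 0 0 0 0 0.9;-0.034 -0.21 0 0 0 0 0.9;-0.034 -0.21 0 0 0 0 0.9;-0.034 -0.21 0 0 0 0 0.9")

```text
clock: 16.9
position: [0.5444, 0.0162, 0.1843]
ee_rot: [-0.001, 1.0, 0.002, -0.003]
contact_force: [0.7, -0.1, -0.4]
width: 0.0553
gripper_force: 43.1
```

servo_tool(series="-0.0345 -0.21 0 0 0 -8.15 0.9;-0.0345 -0.21 0 0 0 -8.15 0.9;-0.0345 -0.21 0 0 0 -8.15 0.9;-0.0345 -0.21 0 0 0 -8.15 0.9;-0.0345 -0.21 0.03 0 0 -8.15 0.9")

```text
clock: 17.4
position: [0.5145, 0.2264, 0.1581]
ee_rot: [-0.002, 0.997, 0.073, 0.003]
contact_force: [0.7, 1.0, -1.1]
width: 0.0555
gripper_force: 43.2
```

servo_tool(series="0 0 0.03 0 0 0 0.9;0 0 0.07 0 0 0 0.9;0 0 0.1 0 0 0 0.9;0 0 0.1 0 0 0 0.9;0 0 0.1 0 0 0 0.9")

```text
clock: 17.9
position: [0.5127, 0.221, 0.0554]
ee_rot: [0.0, 0.997, 0.071, -0.001]
contact_force: [-0.1, 0.3, -0.4]
width: 0.0558
gripper_force: 43.0
```

servo_tool(series="0 0 0 0 0 0 0.9;0 0 0 0 0 0 0.9;0 0 0 0 0 0 0.9")

```text
clock: 18.2
position: [0.514, 0.2217, 0.0577]
ee_rot: [-0.0, 0.997, 0.071, 0.001]
contact_force: [-0.3, -0.3, -0.9]
width: 0.0555
gripper_force: 43.1
```

```bash
python3 -c "
from h import *
s=manip.get_state();print(s['position'],s['qd'].round(3),delta((.5137,.221,.014),np.radians(98.15)))"
```

```text
[0.51395993 0.22172652 0.05774298] [ 0.001  0.002  0.009  0.001 -0.001 -0.001] (array([-0.0005,  0.0007,  0.0437]), np.float64(-0.02214008582206474))
```

servo_tool(series="0 0 0.02 0 0 0 0.9;0 0 0.035 0 0 0 0.9;0 0 0.0435 0 0 0 0.9;0 0 0.0435 0 0 0 0.9;0 0 0.0435 0 0 0 0.9")

```text
clock: 18.7
position: [0.5135, 0.2217, 0.0134]
ee_rot: [-0.0, 0.997, 0.071, 0.001]
contact_force: [-1.2, 0.6, -0.5]
width: 0.0552
gripper_force: 44.1
```

servo_tool(series="0 0 0 0 0 0 0.9;0 0 0 0 0 0 0;0 0 0 0 0 0 0;0 0 0 0 0 0 0;0 0 0 0 0 0 0")

```text
clock: 19.2
position: [0.513, 0.2216, 0.0128]
ee_rot: [0.0, 0.997, 0.071, 0.0]
contact_force: [0.0, -0.5, 0.4]
width: 0.0856
gripper_force: 0.0
```

servo_tool(series="0 0 -0.03 0 0 0 0;0 0 -0.07 0 0 0 0;0 0 -0.12 0 0 0 0;0 0 -0.17 0 0 0 0;0 0 -0.17 0 0 0 0")

```text
clock: 19.7
position: [0.5175, 0.223, 0.1904]
ee_rot: [-0.002, 0.997, 0.071, 0.008]
contact_force: [0.7, 0.0, 0.4]
width: 0.0852
gripper_force: 0.0
```

```bash
python3 -c "
from h import *
s=manip.get_state();print(s['position'],s['qd'].round(3),delta((.6443,-.202,.165),np.radians(90)))
snap('w7')"
```

```text
[0.51753049 0.2229747  0.19042021] [-0.001  0.057  0.112  0.    -0.063 -0.001] (array([0.0649, 0.4387, 0.0255]), np.float64(8.144710966673314))
```

View pics/w7.png

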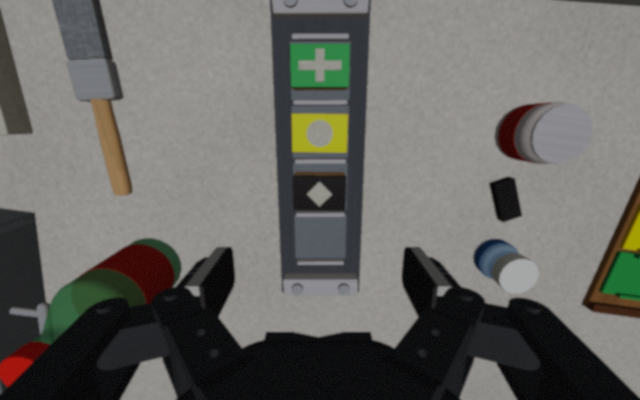

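Green (320,65), yellow (320,132) and black (319,194) lie square in their bays, and only the nearest bay is empty. Blue is last.

servo_tool(series="0.035 0.219 0 0 0 8.15 0;0.035 0.219 0 0 0 8.15 0;0.035 0.219 0 0 0 8.15 0;0.035 0.219 0 0 0 8.15 0;0.035 0.219 0 0 0 8.15 0")

```text
clock: 20.25
position: [0.5787, 0.0056, 0.1808]
ee_rot: [0.001, 1.0, -0.002, -0.001]
contact_force: [0.6, 0.9, 0.4]
width: 0.0853
gripper_force: 0.0
```

servo_tool(series="0.0655 0.212 0 0 0 4 0;0.0655 0.212 0 0 0 4 0;0.0655 0.212 0 0 0 4 0;0.0655 0.212 0 0 0 4 0;0.0655 0.212 0 0 0 4 0")

```text
clock: 20.75
position: [0.644, -0.2068, 0.18]
ee_rot: [0.0, 0.999, -0.037, -0.001]
contact_force: [-0.2, 0.7, 1.0]
width: 0.0852
gripper_force: 0.0
```

servo_tool(series="0 0 0.03 0 0 0 0;0 0 0.07 0 0 0 0;0 0 0.08 0 0 0 0;0 0 0.08 0 0 0 0;0 0 0.08 0 0 0 0")

```text
clock: 21.25
position: [0.6446, -0.2022, 0.1034]
ee_rot: [0.0, 0.999, -0.035, 0.0]
contact_force: [-0.2, -0.5, 0.3]
width: 0.0854
gripper_force: 0.0
```

```bash
python3 -c "
from h import *
im,w=snap('w8');s=manip.get_state();print(s['position'],s['qd'].round(3),delta((.6443,-.2021,.018),np.radians(86)))
marks(im,w,(270,100,380,260))"
```

```text
[ 0.64518786 -0.20246599  0.10434133] [ 0.002 -0.014 -0.012 -0.    -0.001  0.   ] (array([-0.0011, -0.0004,  0.0863]), np.float64(0.013450330641001826))
[318.5 231.6] [ 0.6334 -0.2017  0.048 ] rect [ 633.4 -201.4] [39.2  5.3] 84.3
[317.8 218. ] [ 0.6443 -0.2019  0.048 ] rect [ 644.3 -202.1] [40.   4.7] 85.9
[317.7 203.7] [ 0.6553 -0.2027  0.048 ] rect [ 655.5 -202.9] [39.5  5.3] 85.9
[333.9 134.2] [ 0.7039 -0.2172  0.048 ] rect [ 668.2 -210.3] [ 74.5 120.8] 89.3
```

servo_tool(series="-0.0005 0 0.03 0 0 0 0;-0.0005 0 0.06 0 0 0 0;-0.0005 0 0.08 0 0 0 0;-0.0005 0 0.085 0 0 0 0;-0.0005 0 0.085 0 0 0 0")

```text
clock: 21.8
position: [0.6442, -0.2023, 0.0187]
ee_rot: [0.0, 0.999, -0.035, 0.001]
contact_force: [0.2, 0.2, 0.4]
width: 0.0851
gripper_force: 0.0
```

servo_tool(series="0 0 0 0 0 0 0;0 0 0 0 0 0 0.9;0 0 0 0 0 0 0.9;0 0 0 0 0 0 0.9;0 0 0 0 0 0 0.9")

```text
clock: 22.3
position: [0.6445, -0.2026, 0.0193]
ee_rot: [0.0, 0.999, -0.035, 0.001]
contact_force: [0.2, 0.4, 5.5]
width: 0.0554
gripper_force: 44.1
```

servo_tool(series="0 0 -0.05 0 0 -4 0.9;0 0 -0.1 0 0 -4 0.9;0 0 -0.15 0 0 -4 0.9;0 0 -0.17 0 0 -4 0.9;0 0 -0.17 0 0 -4 0.9")

```text
clock: 22.8
position: [0.6456, -0.2031, 0.1924]
ee_rot: [0.002, 1.0, -0.0, 0.004]
contact_force: [0.7, 0.6, -1.2]
width: 0.0555
gripper_force: 43.4
```

servo_tool(series="-0.096 -0.207 0 0 0 0 0.9;-0.096 -0.207 0 0 0 0 0.9;-0.096 -0.207 0 0 0 0 0.9;-0.096 -0.207 0 0 0 0 0.9;-0.096 -0.207 0 0 0 0 0.9")

```text
clock: 23.3
position: [0.5436, 0.008, 0.1854]
ee_rot: [-0.001, 1.0, 0.001, -0.003]
contact_force: [1.0, -0.3, -0.1]
width: 0.0551
gripper_force: 43.4
```

servo_tool(series="-0.0956 -0.208 0 0 0 -8.15 0.9;-0.0956 -0.208 0 0 0 -8.15 0.9;-0.0956 -0.208 0 0 0 -8.15 0.9;-0.0956 -0.208 0 0 0 -8.15 0.9;-0.0956 -0.208 0 0 0 -8.15 0.9")

```text
clock: 23.8
position: [0.4485, 0.215, 0.1856]
ee_rot: [-0.0, 0.997, 0.072, -0.002]
contact_force: [-0.0, -0.4, -1.0]
width: 0.0553
gripper_force: 43.4
```

servo_tool(series="0 0 0.05 0 0 0 0.9;0 0 0.1 0 0 0 0.9;0 0 0.13 0 0 0 0.9;0 0 0.13 0 0 0 0.9;0 0 0.13 0 0 0 0.9")

```text
clock: 24.3
position: [0.4512, 0.2125, 0.0568]
ee_rot: [0.0, 0.997, 0.071, -0.001]
contact_force: [0.5, -0.4, 0.1]
width: 0.0551
gripper_force: 43.3
```

servo_tool(series="0 0 0 0 0 0 0.9;0 0 0 0 0 0 0.9;0 0 0 0 0 0 0.9;0 0 0 0 0 0 0.9")

```text
clock: 24.7
position: [0.4527, 0.2129, 0.0588]
ee_rot: [-0.0, 0.997, 0.071, 0.001]
contact_force: [-0.7, -0.3, 0.2]
width: 0.0555
gripper_force: 43.4
```

```bash
python3 -c "
from h import *
s=manip.get_state();print(s['position'],s['qd'].round(3),delta((.4529,.2123,.0155),np.radians(98.15)))"
```

```text
[0.45268772 0.21289947 0.05877752] [-0.002  0.004  0.006 -0.    -0.002 -0.   ] (array([0.    , 0.0006, 0.0433]), np.float64(-0.01831491004294976))
```

servo_tool(series="0 0 0.02 0 0 0 0.9;0 0 0.035 0 0 0 0.9;0 0 0.043 0 0 0 0.9;0 0 0.043 0 0 0 0.9;0 0 0.043 0 0 0 0.9")

```text
clock: 25.2
position: [0.4525, 0.2129, 0.0151]
ee_rot: [-0.0, 0.997, 0.071, 0.0]
contact_force: [0.1, 0.0, -1.5]
width: 0.0556
gripper_force: 44.6
```

servo_tool(series="0 0 0 0 0 0 0.9;0 0 0 0 0 0 0;0 0 0 0 0 0 0;0 0 0 0 0 0 0;0 0 0 0 0 0 0")

```text
clock: 25.7
position: [0.4521, 0.2128, 0.0148]
ee_rot: [0.0, 0.997, 0.071, 0.0]
contact_force: [-0.2, -0.5, 0.7]
width: 0.0853
gripper_force: 0.0
```

servo_tool(series="0 0 -0.03 0 0 0 0;0 0 -0.07 0 0 0 0;0 0 -0.12 0 0 0 0;0 0 -0.17 0 0 0 0;-0.02 0.04 -0.2 0 0 0 0")

```text
clock: 26.2
position: [0.4427, 0.1763, 0.2171]
ee_rot: [-0.002, 0.997, 0.073, 0.005]
contact_force: [0.7, -0.7, 0.7]
width: 0.0856
gripper_force: 0.0
```

servo_tool(series="-0.05 0.2 0 0 0 0 0;-0.05 0.2 0 0 0 0 0;-0.05 0.2 0 0 0 0 0;-0.05 0.2 0 0 0 0 0;-0.05 0.2 0 0 0 0 0")

```text
clock: 26.7
position: [0.4171, -0.0365, 0.2128]
ee_rot: [0.002, 0.998, 0.068, 0.0]
contact_force: [-0.4, 1.6, -0.8]
width: 0.0854
gripper_force: 0.0
```

```bash
python3 - <<'E'
from h import *
im,w=snap("t9","top")
u=np.array([np.cos(np.radians(8.15)),np.sin(np.radians(8.15))])
h=cv2.cvtColor(im,cv2.COLOR_RGB2HSV)
for n,x in (("green",93),("yellow",31),("black",-31),("blue",-93)): print(n,"expected",(np.array([545,225.5])+x*u).round(1))
marks(im,w,(185,130,228,245),.044)
cv2.imwrite("pics/c9.png",cv2.resize(im[105:270,160:420,::-1],None,fx=3,fy=3,interpolation=cv2.INTER_CUBIC))
E
```

```text
green expected [637.1 238.7]
yellow expected [575.7 229.9]
black expected [514.3 221.1]
blue expected [452.9 212.3]
[210.6 238.4] [0.422  0.2021 0.044 ] rect [422.  202.3] [ 6.  51.9] 8.3
[207.9 211.6] [0.4821 0.2112 0.044 ] rect [482.3 210.9] [ 6.8 54.4] 8.0
[204.2 197.6] [0.5137 0.2212 0.044 ] rect [513.8 221.6] [17.9 17.5] 47.1
[186.6 226.4] [0.4474 0.2574 0.044 ] rect [473.5 256.8] [131.5  11.2] 3.2
[205.2 185. ] [0.5424 0.2204 0.044 ] rect [542.3 219.6] [ 7.1 52.6] 6.8
[201.9 170.8] [0.5748 0.2295 0.044 ] rect [574.4 229.3] [23.1 22.8] 2.9
[202.6 158.8] [0.6024 0.2294 0.044 ] rect [602.8 228.5] [ 6.9 50.7] 8.4
[199.6 143.9] [0.637  0.2381 0.044 ] rect [636.7 238.2] [34.8 25.7] 64.9
[225.8 141.5] [0.6443 0.1782 0.044 ] rect [625.7 178.1] [90.8  6.9] 2.7
```

View pics/c9.png

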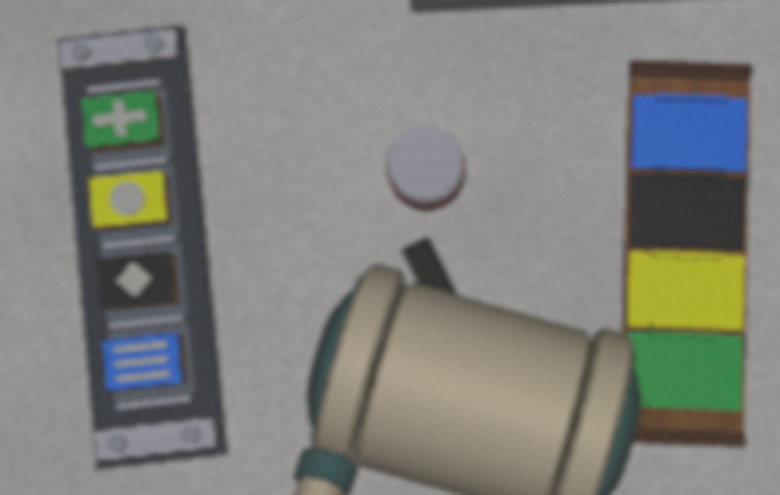

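The top view shows green, yellow, black and blue from far to near, flat and square, with the three marks I could measure within about 1 mm of their bay centres. The trays are empty and the arm is clear.

servo_tool(series="0 0 0 0 0 0 0;0 0 0 0 0 0 0;0 0 0 0 0 0 0;0 0 0 0 0 0 0;0 0 0 0 0 0 0")

```text
clock: 27.25
position: [0.4178, -0.0308, 0.2126]
ee_rot: [0.0, 0.997, 0.072, -0.0]
contact_force: [0.2, 0.7, 0.2]
width: 0.0856
gripper_force: 0.0
```

```bash
python3 -c "
from rig import manip
print(manip.sign_off())"
```

```text
the job is handed in; nothing more can be done
None
```

The four blocks lie in the press bed in reverse order (far to near: green, yellow, black, blue), flat, picture side up and square in their bays, and the job was handed in at 27 s of the 120 s allowed.

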